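Pack away the glass-cutting kit

ROBOT

A 7-joint arm with a two-finger parallel gripper is mounted at the origin on the work surface. World frame = base frame: x ahead of the robot, y to its left, z up, the work surface at z = 0. Lengths are in m, angles in degrees, forces in N, time in s.
With the tool pointing down it reaches from about 0.425 to 0.875 m from the base axis. Payload 4.7 kg.
Tool frame: the origin (TCP) lies between the finger pads; the fingertips stand env.finger_overhang ahead of it and the grasp point (between the pads) lies 5 mm behind it (env.finger_overhang is the distance from the TCP to the fingertips, in m); z points along the fingers, y is the line along which they close (so a half turn about z gives the same grasp; the last joint's range is limited). The gripper opens to 87 mm and grips with 3 to 60 N. Pads are 19 mm wide; open, the fingers measure 117 mm over their backs; the gripper's body (75 mm by 190 mm) begins 51 mm behind the grasp point.
Start: joints at [70.537, 18.392, -4.016, 83.108, 1.295, 78.541, -3.26], TCP at [0.225, -0.61, 0.237] pointing down, gripper open.
Joint ranges: [-163.93, 163.93], [-17.29, 119.83], [-79.2, 71.16], [3.27, 140.29], [-89.18, 269.18], [5.43, 117.66], [-154.24, 154.24]. Speed limits (degrees/s): [147.25, 147.25, 180, 180, 180, 180, 180].

INTERFACE

Orientations are given as [roll, pitch, yaw] about the fixed x, y, z axes, in that order (R = Rz(yaw) Ry(pitch) Rx(roll)).
In Python, from cell import telemetry, eyes, env, models gives the robot as it stands. The module is installed in compiled form; this text tells all that it offers.
- The arm moves only by the tool drive_tool, never from a script. Its arguments are lists of equal length, an entry for each row: "angular": the turn, a rotation vector about the tool's x, y, z in rad, a list of three; "delta_pos": the shift along the tool's x, y, z in cm, a list of three; "gripper": the finger opening in cm, from 0 to 8.7. A call has 1 to 20 rows; each row shifts and turns the commanded pose from where the row before left it, along the tool's axes as they then stand; what a row does not reach is not made up. A row lasts 1/10 s, in which the tool goes at most 50 mm and 8.59 degrees, less where a joint would pass 70% of its speed; a pose out of reach is approached as far as the arm can. A call with a gripper value outside its range is refused whole. The fingers move at their own pace and stop on an object; "squeeze" is the grip in N (left out, the last holds). Time passes only in rows, so rows that do not move let the fingers close. It gives the time, the measured TCP pose, the force, the opening and the grip force at its end, in the units of the state.
- telemetry.get_obs(): the state, without advancing time (a new reading comes with each control period).
- eyes.read_camera(name): name is "scene" or "side" or "wrist"; returns a dict with "pixels" (400x640x3 uint8, red, green, blue), "mtx" (3x3 intrinsics, pixels), "origin" and "orientation" of the camera in the world. Camera axes: x right, y down, z forward; pixel columns grow to the right and rows downward; lengths in m; the calibration is good to about 2 mm. The wrist camera is an equidistant fisheye: a pixel r from the principal point sees the ray r / f radians off the axis. A picture is of the moment at which its call begins. There is no depth.
- env.sign_off(): hands the job in; it is judged then, once.
Trained networks look in a picture, given as the dict that the camera call returned (one of the last four; its "shot" number tells which), for a name from the list of things; names that differ only in an ending like _2 or _b are one class to them, and where a whole thing is asked for, a point or a joint stands for the part that bears it (a point fixed in the world has none). Each returns a list of dicts, best first, with "p" (0 to 1); they miss things now and then, are a little off and sometimes report something else, mostly with a low value. They report only what shows in the picture. A call takes as long as a camera call. They do not tell look-alikes from the thing itself.
- models.search_frame(picture, target): "centre" ([column, row] in pixels, amid what is visible of it).
- models.cut_out(picture, target): "pixels" (400x640 bool, what is visible of it) and "centre" ([column, row] in pixels, amid what is visible of it).
The state is a dict: "time_s": time; "qpos": joint angles; "joint_velocities": joint speeds; "effort": joint torques, N m; "tool_pos": TCP position; "tool_rot": TCP orientation; "force": force on the tool from outside, world axes, zero at the start; "wrist_torque": the same for the moment, N m; "grip_width": finger opening in m; "grasp_force": force on a finger pad.
Only numpy, scipy, OpenCV 4.12 (cv2) and the standard library are available. Lean on these libraries where they do the work, as an engineer would, in place of code of your own. Each camera call takes 0.05 s, during which the arm holds its last target. There are 200 camera calls.

TASK

Pack the four tools of the glass-cutting kit into the grey caddy, each flat in its own bay: the glass cutter in the narrow full-length bay along one edge, the blunt-jawed running pliers in the wide bay in the middle, the rubbing stone in the longer of the two short bays, and the oil bottle with the pointed spout standing upright in the shorter one. Set them down, do not drop them, and leave the marker pen, the pointed side cutters and the flat-lidded flux pot lying where they are.

Things in the scene. Friction and masses are not known exactly. Their poses are not given: they have to be found in the camera images.
- caddy: Grey plastic tool caddy, fixed to the bench, 251 (its x) x 233 (its y) x 30 mm high, at any yaw; origin at the centre of its underside, z up. Walls and partitions are 4 mm thick and 30 mm high, the floor 4 mm thick. Four bays, in its frame (centre x, y; inner size x by y, mm): cutter bay (-89, 0; 65 x 225), pliers bay (-5, 0; 95 x 225), stone bay (84, -50; 75 x 125), bottle bay (84, 64.5; 75 x 96).
- glass_cutter: Pencil-shaped oil glass cutter, a clear barrel with amber oil and brass ends, with a narrow brass and steel wheel head at its +x end. 165 mm long along its x (-82.5 to +82.5 mm), 15 mm wide and high, lying flat (it does not roll); origin under the middle of the barrel, z up. 60 g. Lies on the cutting mat.
- running_pliers: Running pliers of moulded blue plastic, 200 mm long, lying flat: two thick square blunt jaws together at the +x end (x 54 to 100 mm, 26 mm wide), a solid body between jaws and handles (x 16 to 56 mm, 28 mm wide, 20 mm high: the place to grip, about x = 36 mm, fingers closing along y), and two spread handles to x = -100 mm (61 mm over their outsides, 18 mm high). Origin on the underside in the middle of the length, z up. 150 g. Lies on the cutting mat.
- rubbing_stone: Dark grey abrasive rubbing stone, a plain bar 100 (x) x 25 (y) x 22 mm high, origin at the centre of its underside. 130 g. On the bench.
- oil_bottle: Small white round bottle of cutting oil, diameter 36 mm, its straight wall 44 mm high, with a black collar and a thin pointed spout on top, 70 mm high in all; origin at the centre of its underside, z up. 60 g. On the bench.
- marker_pen: Look-alike, not part of the kit: marker pen, white barrel and black cap with clip, 140 mm long along its x, 15 mm wide and high, no brass; origin under its middle. On the cutting mat.
- side_cutters: Look-alike, not part of the kit: small side cutters, 132 mm long along x, blue handle grips (55 mm over the outsides) and short pointed bare dark steel jaws at the +x end, 13 mm high; origin on the underside in the middle. On the cutting mat.
- flux_pot: Look-alike, not part of the kit: white round pot, 37 mm in diameter and 44 mm high, with a wide flat black lid and no spout; origin at the centre of its underside. On the bench.
- mat: Green A4 cutting mat, fixed, 220 (x) x 300 (y) x 3 mm, origin at the centre of its underside. Cutter, running pliers, marker and side cutters lie on it side by side, about along its x, about 84 mm apart.
Mind the look-alikes: they are no part of the job. Leave any blue look-alike of the rubbing_stone alone. What is shaped like the flux_pot but purple is not meant.

How it is judged (in metres and radians):
At the end, for the whole second after the job is handed in: All four tools rest flat on the floor of their own bays, released and still: cutter and running pliers along their long bays (either way round), stone lying, bottle upright within 7 degrees. Marker pen, side cutters and flux pot are within 20 mm of where they lay, the flux pot upright (x of glass_cutter in the frame of caddy between -0.119 and -0.059 m and y of glass_cutter in the frame of caddy between -0.034 and 0.034 m and z of each of glass_cutter, running_pliers, rubbing_stone, oil_bottle in the frame of caddy below 0.01 m and angle between each of glass_cutter, running_pliers, rubbing_stone, oil_bottle, flux_pot's own z axis and vertical below 0.12 rad and linear speed of each of glass_cutter, running_pliers, rubbing_stone, oil_bottle below 0.02 m/s and contact force between each of glass_cutter, running_pliers, rubbing_stone, oil_bottle and the fingers below 0.05 N and angle between the x axis of each of glass_cutter, running_pliers and the y axis of caddy, either way round below 0.4 rad and x of running_pliers in the frame of caddy between -0.041 and 0.031 m and y of running_pliers in the frame of caddy between -0.02 and 0.02 m and x of rubbing_stone in the frame of caddy between 0.056 and 0.112 m and y of rubbing_stone in the frame of caddy between -0.076 and -0.024 m and angle between the x axis of rubbing_stone and the y axis of caddy, either way round below 1 rad and x of oil_bottle in the frame of caddy between 0.062 and 0.106 m and y of oil_bottle in the frame of caddy between 0.0325 and 0.0965 m and distance of each of side_cutters, marker_pen, flux_pot from where it was at the start of the episode below 0.02 m); the robot touches nothing.
It fails at once if the glass cutter is dropped (it falls about 3 cm or more out of the gripper) (linear speed of glass_cutter above 0.8 m/s and contact force between glass_cutter and the fingers below 0.05 N).
It fails at once if the running pliers is dropped (it falls about 3 cm or more out of the gripper) (linear speed of running_pliers above 0.8 m/s and contact force between running_pliers and the fingers below 0.05 N).
It fails at once if the rubbing stone is dropped (it falls about 3 cm or more out of the gripper) (linear speed of rubbing_stone above 0.8 m/s and contact force between rubbing_stone and the fingers below 0.05 N).
It fails at once if the oil bottle is dropped (it falls about 3 cm or more out of the gripper) (linear speed of oil_bottle above 0.8 m/s and contact force between oil_bottle and the fingers below 0.05 N).
It also fails if it takes over 106 s, if anything falls off the work surface, if the arm or the gripper's body presses on something with over 40 N, if the wrist force passes 120 N, or if a joint passes its speed limit or range.

## Working session

There is one attempt and no reset: what is moved stays moved. The work goes in short steps, Python scripts to look and compute and a tool call to move; the robot and the scene stay as the last step left them, time stands still between calls to the robot, and variables do not carry over. Pictures are saved under pics/ and viewed, at most 17 in all, crops included, and the job is handed in when it is done.

Besides the shell and the picture viewer there is one more tool, called after "Request:" as name(argument=value, ...) on one line, values as JSON. drive_tool: Moves the arm, as the interface text tells. Its arguments: {"type":"object","properties":{"angular":{"type":"array","items":{"type":"array","items":{"type":"number"}}},"delta_pos":{"type":"array","items":{"type":"array","items":{"type":"number"}}},"gripper":{"type":"array","items":{"type":"number"}},"squeeze":{"type":"number"}},"required":["angular","delta_pos","gripper"]}

```bash
mkdir -p pics
cat > h.py <<'E'
import numpy as np, cv2
from scipy.spatial.transform import Rotation as R
from cell import telemetry, eyes, env, models
def Rm(o):
    o=np.array(o,float)
    if o.shape==(3,3): return o
    if o.shape==(4,): return R.from_quat(o).as_matrix()
    return R.from_euler('xyz',o,degrees=True).as_matrix()
def ray(p,uv,fish=False):
    K=np.array(p['mtx']); x=(uv[0]-K[0,2])/K[0,0]; y=(uv[1]-K[1,2])/K[1,1]
    if fish:
        r=np.hypot(x,y); d=np.array([x/r*np.sin(r),y/r*np.sin(r),np.cos(r)]) if r>1e-9 else np.array([0,0,1.])
    else: d=np.array([x,y,1.])
    return Rm(p['orientation'])@d
def at(p,uv,z,fish=False):
    d=ray(p,uv,fish); o=np.array(p['origin']); return o+d*(z-o[2])/d[2]
def proj(p,P,fish=False):
    K=np.array(p['mtx']); c=Rm(p['orientation']).T@(np.array(P)-np.array(p['origin']))
    if fish:
        t=np.arctan2(np.hypot(c[0],c[1]),c[2]); h=np.hypot(c[0],c[1])+1e-12; q=c[:2]/h*t
    else: q=c[:2]/c[2]
    return np.array([K[0,0]*q[0]+K[0,2],K[1,1]*q[1]+K[1,2]])
def save(p,n): cv2.imwrite('pics/'+n,p['pixels'][:,:,::-1])
E
python3 - <<'E'
from h import *
print(env.finger_overhang, telemetry.get_obs())
for n in ['scene','side','wrist']:
    p=eyes.read_camera(n); save(p,n+'0.png'); print(n,p['mtx'],p['origin'],p['orientation'])
    for t in ['caddy','glass_cutter','running_pliers','rubbing_stone','oil_bottle','marker_pen','side_cutters','flux_pot','mat']:
        print(t,[(np.round(d['centre']).tolist(),round(d['p'],2)) for d in models.search_frame(p,t)][:4])
E
```

```text
0.014 {'time_s': 0.0, 'qpos': array([70.53520926, 18.43780214, -4.01489447, 83.17407962,  1.29566466,
       78.53888306, -3.25848625]), 'joint_velocities': array([-0.01649958, -0.04929405, -0.0802062 , -0.07435983,  0.00094081,
        0.05863321,  0.01458082]), 'effort': array([-1.70156400e-04, -4.91291785e+01, -4.04079678e-01, -3.12535036e+01,
       -6.39421446e-02,  4.36438539e-02,  1.85059243e-04]), 'tool_pos': array([ 0.22498485, -0.60927878,  0.23548284]), 'tool_rot': array([-1.79894508e+02,  6.47852119e-03,  2.02755700e+01]), 'force': array([-0.29613683, -0.3037381 , -0.80245917]), 'wrist_torque': array([ 0.05881584, -0.048673  , -0.01494424]), 'grasp_force': 0.0, 'grip_width': 0.08687852086944879}
scene [[386.66424324   0.         313.02116249]
 [  0.         386.66424324 199.7732775 ]
 [  0.           0.           1.        ]] [0.9447211  0.4763214  0.70653657] [-137.00619371   -0.63789609  134.74651553]
caddy [([385.0, 280.0], 0.71)]
glass_cutter [([212.0, 125.0], 0.58)]
running_pliers []
rubbing_stone [([422.0, 197.0], 0.95), ([283.0, 210.0], 0.56), ([286.0, 115.0], 0.54
[... 631 characters left out ...]
, 0.73)]
rubbing_stone [([405.0, 270.0], 0.92), ([281.0, 201.0], 0.88), ([398.0, 138.0], 0.79)]
oil_bottle [([232.0, 186.0], 0.66)]
marker_pen [([323.0, 128.0], 0.8)]
side_cutters [([271.0, 301.0], 0.73), ([302.0, 160.0], 0.62)]
flux_pot [([324.0, 195.0], 0.64), ([331.0, 215.0], 0.58)]
mat [([322.0, 139.0], 0.89)]
wrist [[309.70691629   0.         315.19671903]
 [  0.         309.70691629 197.48232969]
 [  0.           0.           1.        ]] [ 0.29614967 -0.58453772  0.38421981] [ 1.64265349e+02  2.89336285e-02 -6.98015788e+01]
caddy []
glass_cutter []
running_pliers []
rubbing_stone [([115.0, 73.0], 0.63)]
oil_bottle []
marker_pen []
side_cutters []
flux_pot []
mat [([191.0, 6.0], 0.87)]
```

View pics/scene0.png

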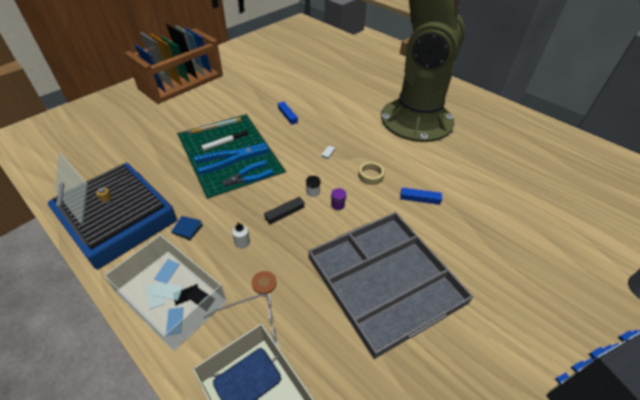

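View pics/side0.png

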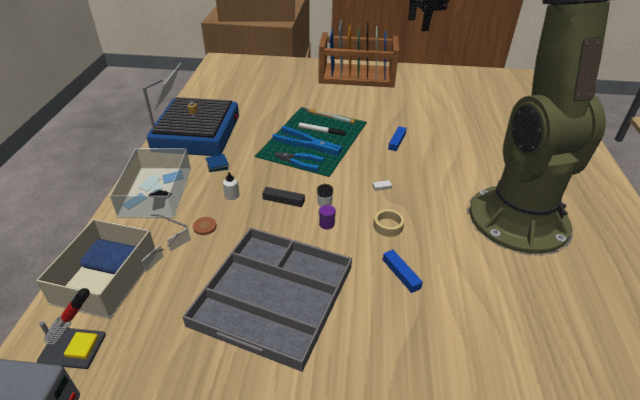

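Scene view: cutter (212,125), marker (223,141), running pliers (230,155), side cutters (250,175), stone (284,210), bottle with spout (240,236), flux pot (313,186), purple decoy (338,199), blue bars (420,195) and (288,112), caddy (388,282).
Things that could be mistaken: cutter/marker; running pliers/side cutters; bottle/flux pot/purple pot; dark stone/blue bars. My choices follow the description.

Run:
```python
from h import *
pix={'scene':{'cut':(212,125),'mark':(223,141),'pl':(230,155),'sidec':(250,175),'stone':(284,210),'bottle':(240,240),'flux':(313,188)},
'side':{'cut':(331,116),'mark':(322,128),'pl':(308,140),'sidec':(300,159),'stone':(284,197),'bottle':(231,188),'flux':(325,196)}}
P={n:eyes.read_camera(n) for n in pix}
for k in pix['scene']:
    o=[];A=np.zeros((3,3));b=np.zeros(3)
    for n in pix:
        p=P[n];o.append(np.round(at(p,pix[n][k],.012 if k not in('bottle','flux') else .022)[:2],3))
        d=ray(p,pix[n][k]);d/=np.linalg.norm(d);M=np.eye(3)-np.outer(d,d);A+=M;b+=M@p['origin']
    print(k,o,np.round(np.linalg.solve(A,b),3))
# caddy corners at rim
cs={'side':[(252,232),(352,262),(298,360),(188,313)],'scene':[(396,214),(470,296),(376,353),(309,255)]}
for n in cs: print(n,[np.round(at(P[n],c,.03)[:2],3).tolist() for c in cs[n]])
p=P['side']
cv2.imwrite('pics/c1.png',np.vstack([cv2.resize(p['pixels'][90:230,190:390],(800,560),interpolation=cv2.INTER_CUBIC)])[:,:,::-1])
for n in P:
  for t,k in [('rubbing_stone','stone'),('glass_cutter','cut'),('running_pliers','pl'),('caddy','caddy')]:
    for d in models.cut_out(P[n],t)[:3]:
        m=d['pixels'];r,c=np.nonzero(m)
        W=np.array([at(P[n],(x,y),.012 if k!='caddy' else .03)[:2] for x,y in zip(c,r)]).astype(np.float32)
        print(n,t,np.round(d['centre']),round(d['p'],2),cv2.minAreaRect(W))
```

```text
cut [array([ 0.477, -0.4  ]), array([ 0.465, -0.397])] [ 0.467 -0.42  -0.002]
mark [array([ 0.499, -0.316]), array([ 0.486, -0.325])] [ 0.488 -0.335  0.001]
pl [array([ 0.522, -0.252]), array([ 0.519, -0.256])] [ 0.52  -0.257  0.01 ]
sidec [array([ 0.533, -0.152]), array([ 0.529, -0.162])] [ 0.53  -0.156  0.012]
stone [array([0.553, 0.001]), array([ 0.547, -0.001])] [ 0.549 -0.004  0.007]
bottle [array([0.686, 0.005]), array([ 0.677, -0.008])] [ 0.68  -0.006  0.017]
flux [array([0.458, 0.004]), array([ 0.449, -0.004])] [ 0.451 -0.003  0.018]
side [[0.593, 0.144], [0.377, 0.206], [0.456, 0.432], [0.664, 0.361]]
scene [[0.387, 0.205], [0.456, 0.434], [0.673, 0.373], [0.611, 0.144]]
scene rubbing_stone [284. 210.] 0.97 ((0.551243782043457, 0.0006114281713962555), (0.04126833379268646, 0.1053483858704567), 77.3067398071289)
scene rubbing_stone [286. 112.] 0.72 ((0.27204465866088867, -0.29221081733703613), (0.12903565168380737, 0.03942465782165527), 72.11603546142578)
scene rubbing_stone [421. 198.] 0.65 ((0.27649250626564026, 0.20441848039627075), (0.045299213379621506, 0.103316403925418
[... 886 characters left out ...]
glass_cutter [333. 117.] 0.76 ((0.47173768281936646, -0.40270745754241943), (0.02326289378106594, 0.16237224638462067), 70.15228271484375)
side glass_cutter [228. 184.] 0.26 ((0.6840608716011047, -0.029819302260875702), (0.0318741500377655, 0.09707727283239365), 14.397723197937012)
side running_pliers [304. 142.] 0.74 ((0.5206172466278076, -0.24916554987430573), (0.07642840594053268, 0.2064746618270874), 67.34453582763672)
side running_pliers [318. 139.] 0.42 ((0.5054982900619507, -0.26864132285118103), (0.30258995294570923, 0.219363272190094), 72.3395767211914)
side caddy [273. 296.] 0.68 ((0.5247928500175476, 0.2882341742515564), (0.2707744240760803, 0.2422679364681244), 73.50481414794922)
```

View pics/c1.png

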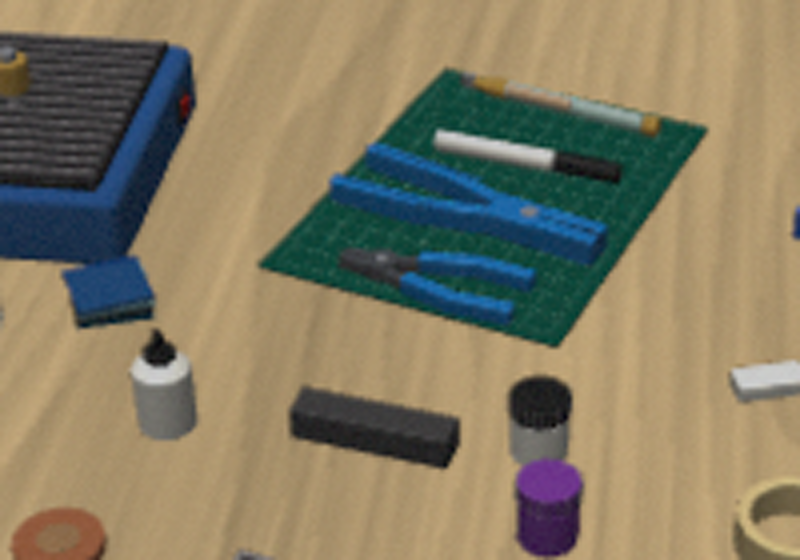

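The crop confirms the choices: brass-ended cutter is furthest, the white and black pen is the marker, the blunt blue pliers have their jaws towards the robot, and the spouted bottle is at left. I'll move above the cutter at yaw 160.

Request:
drive_tool(angular=[[0, 0, 0], [0, 0, 0], [0, 0, 0], [0, 0, 0], [0, 0, 0], [0, 0, 0], [0, 0, 0], [0, 0, 0], [0, 0, -0.145], [0, 0, -0.145], [0, 0, -0.145], [0, 0, -0.145], [0, 0, -0.145], [0, 0, -0.145], [0, 0, -0.145], [0, 0, -0.145], [0, 0, -0.145], [0, 0, -0.145], [0, 0, -0.145], [0, 0, -0.145]], delta_pos=[[3.8, -1.4, 0], [3.8, -1.4, 0], [3.8, -1.4, 0], [3.8, -1.4, 0], [3.8, -1.4, 0], [3.8, -1.4, 0], [3.8, -1.4, 0], [3.8, -1.4, 0], [0, 0, 0], [0, 0, 0], [0, 0, 0], [0, 0, 0], [0, 0, 0], [0, 0, 0], [0, 0, 0], [0, 0, 0], [0, 0, 0], [0, 0, 0], [0, 0, 0], [0, 0, 0]], gripper=[5, 5, 5, 5, 5, 5, 5, 5, 5, 5, 5, 5, 5, 5, 5, 5, 5, 5, 5, 5])

```text
time_s: 4.0
tool_pos: [0.4715, -0.3994, 0.2366]
tool_rot: [-180.0, 0.0, 120.3]
force: [-0.7, 1.1, 0.1]
grip_width: 0.0503
grasp_force: 0.0
```

Request:
drive_tool(angular=[[0, 0, -0.145], [0, 0, -0.145], [0, 0, -0.145], [0, 0, -0.145], [0, 0, -0.145], [0, 0, 0], [0, 0, 0]], delta_pos=[[0, 0, 0], [0, 0, 0], [0, 0, 0], [0, 0, 0], [0, 0, 0], [0, 0, 0], [0, 0, 0]], gripper=[5, 5, 5, 5, 5, 5, 5])

```text
time_s: 4.7
tool_pos: [0.4715, -0.3995, 0.2366]
tool_rot: [-180.0, 0.0, 161.3]
force: [0.8, 0.6, 0.6]
grip_width: 0.05
grasp_force: 0.0
```

```bash
cat >> h.py <<'E'
def go(P,yaw=None):
    s=telemetry.get_obs(); Rt=Rm(s['tool_rot']); d=Rt.T@(np.array(P)-s['tool_pos'])*100
    print('tcp',np.round(s['tool_pos'],4),'rot',np.round(s['tool_rot'],2),'q7',round(s['qpos'][6],1),'-> delta cm',np.round(d,2), '' if yaw is None else 'wz rad %.4f'%(-np.deg2rad((yaw-s['tool_rot'][2]+180)%360-180)))
def mask(p,t,z,fish,near=None,maxp=3,r=.06):
    for d in models.cut_out(p,t)[:maxp]:
        rr,c=np.nonzero(d['pixels'])
        W=np.array([at(p,(x,y),z,fish)[:2] for x,y in zip(c,rr)]).astype(np.float32)
        q=cv2.minAreaRect(W); a=q[2]+(90 if q[1][1]>q[1][0] else 0)
        print(t,round(d['p'],2),np.round(d['centre']),'ctr',np.round(q[0],4),'mean',np.round(W.mean(0),4),'size',np.round(q[1],3),'long axis %.1f'%(a%180))
E
python3 - <<'E'
from h import *
p=eyes.read_camera('wrist'); save(p,'w1.png')
mask(p,'glass_cutter',.0105,True); mask(p,'running_pliers',.02,True); mask(p,'marker_pen',.0105,True); go((.47,-.4,.1),160)
E
```

```text
glass_cutter 0.86 [311. 166.] ctr [ 0.4729 -0.4023] mean [ 0.4657 -0.3999] size [0.015 0.161] long axis 160.4
running_pliers 0.56 [439. 167.] ctr [ 0.5203 -0.2475] mean [ 0.5117 -0.2485] size [0.064 0.195] long axis 154.2
marker_pen 0.91 [379. 164.] ctr [ 0.4906 -0.323 ] mean [ 0.4885 -0.3225] size [0.016 0.142] long axis 167.3
marker_pen 0.47 [312. 169.] ctr [ 0.4742 -0.4025] mean [ 0.4665 -0.4   ] size [0.016 0.164] long axis 160.3
tcp [ 0.4716 -0.3994  0.2366] rot [-179.99    0.    161.42] q7 102.6 -> delta cm [ 0.13 -0.11 13.66] wz rad 0.0248
```

View pics/w1.png

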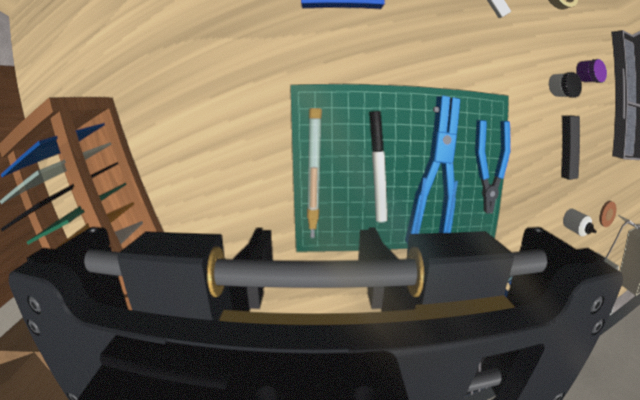

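The wrist view shows the cutter at (314,170) between the open fingers' lines, with the marker at (378,165), pliers at (440,160) and side cutters at (491,165).

Request:
drive_tool(angular=[[0, 0, 0.018], [0, 0, 0], [0, 0, 0], [0, 0, 0], [0, 0, 0]], delta_pos=[[-0.1, -0.25, 4], [0, 0, 4], [0, 0, 4], [0, 0, 1.7], [0, 0, 0]], gripper=[4, 4, 4, 4, 4])

```text
time_s: 5.4
tool_pos: [0.4702, -0.4009, 0.097]
tool_rot: [179.9, -0.3, 160.5]
force: [-1.0, -0.3, 0.8]
grip_width: 0.0401
grasp_force: 0.0
```

Run:
```python
from h import *
p=eyes.read_camera('wrist'); save(p,'w2.png')
for z in (.003,.018): mask(p,'glass_cutter',z,True,maxp=1)
mask(p,'marker_pen',.018,True,maxp=2)
go((.472,-.402,.0195),160.4)
```

```text
glass_cutter 0.96 [313. 184.] ctr [ 0.4769 -0.4042] mean [ 0.4565 -0.3966] size [0.015 0.17 ] long axis 160.0
glass_cutter 0.96 [313. 184.] ctr [ 0.4723 -0.4025] mean [ 0.4531 -0.3954] size [0.014 0.159] long axis 160.0
marker_pen 0.71 [414. 171.] ctr [ 0.4689 -0.3211] mean [ 0.4678 -0.3202] size [0.016 0.098] long axis 166.3
marker_pen 0.17 [314. 181.] ctr [ 0.4723 -0.4025] mean [ 0.4519 -0.395 ] size [0.014 0.159] long axis 159.9
tcp [ 0.4732 -0.4031  0.1022] rot [-179.9     0.22  160.47] q7 99.2 -> delta cm [0.19 0.08 8.27] wz rad 0.0012
```

View pics/w2.png

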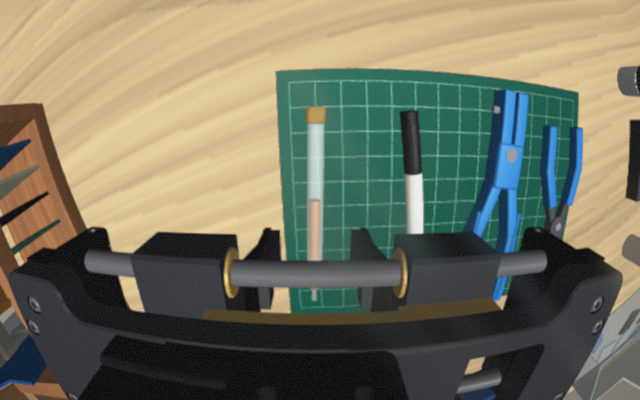

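Close view: cutter at (315,190), centred between the fingers, with the marker clear. Descending to grip it.

Request:
drive_tool(angular=[[0, 0, 0], [0, 0, 0], [0, 0, 0], [0, 0, 0], [0, 0, 0], [0, 0, 0], [0, 0, 0], [0, 0, 0], [0, 0, 0], [0, 0, 0]], delta_pos=[[0.1, 0.1, 3], [0, 0, 3], [0, 0, 1.5], [0, 0, 0.75], [0, 0, 0], [0, 0, 0], [0, 0, 0], [0, 0, 0], [0, 0, 0], [0, 0, 0]], gripper=[4, 4, 4, 4, 4, 0.5, 0.5, 0.5, 0.5, 0.5], squeeze=25)

```text
time_s: 6.6
tool_pos: [0.4714, -0.401, 0.0175]
tool_rot: [-180.0, 0.0, 160.5]
force: [-0.1, 1.1, 2.6]
grip_width: 0.0148
grasp_force: 25.3
```

Request:
drive_tool(angular=[[0, 0, 0], [0, 0, 0], [0, 0, 0], [0, 0, 0], [0, 0, 0], [0, 0, 0], [0, 0, 0], [0, 0, 0], [0, 0, 0], [0, 0, 0], [0, 0, 0], [0, 0, 0], [0, 0, 0], [0, 0, 0], [0, 0, 0], [0, 0, 0], [0, 0, 0], [0, 0, 0], [0, 0, 0], [0, 0, 0]], delta_pos=[[0, 0, -2], [0, 0, -4], [0, 0, -4.5], [0, 0, -4.5], [0.5, 2, -3], [1, 4, -2], [1, 4.2, 0], [1, 4.2, 0], [1, 4.2, 0], [1.1, 4.5, 0], [1.1, 4.5, 0], [1.1, 4.5, 0], [1.1, 4.5, 0], [1.1, 4.5, 0], [1.1, 4.5, 0], [1.1, 4.5, 0], [1.1, 4.5, 0], [1.1, 4.5, 0], [1.1, 4.5, 0], [0, 0, 0]], gripper=[0.5, 0.5, 0.5, 0.5, 0.5, 0.5, 0.5, 0.5, 0.5, 0.5, 0.5, 0.5, 0.5, 0.5, 0.5, 0.5, 0.5, 0.5, 0.5, 0.5])

```text
time_s: 8.6
tool_pos: [0.5346, 0.2595, 0.217]
tool_rot: [179.7, -0.2, 161.1]
force: [-1.2, 0.2, -0.3]
grip_width: 0.0148
grasp_force: 25.0
```

Run:
```python
from h import *
p=eyes.read_camera('wrist'); save(p,'w3.png')
mask(p,'caddy',.03,True)
mask(p,'glass_cutter',.2,True,maxp=1)
go((.552,.372,.1),164)
```

```text
caddy 0.76 [339. 144.] ctr [0.518  0.2831] mean [0.5047 0.2884] size [0.258 0.215] long axis 73.5
glass_cutter 0.75 [316. 189.] ctr [0.5213 0.2643] mean [0.5087 0.2684] size [0.017 0.131] long axis 161.3
tcp [0.5374 0.25   0.2165] rot [-1.7993e+02 -2.0000e-02  1.6051e+02] q7 30.6 -> delta cm [ 2.69 12.   11.64] wz rad -0.0610
```

View pics/w3.png

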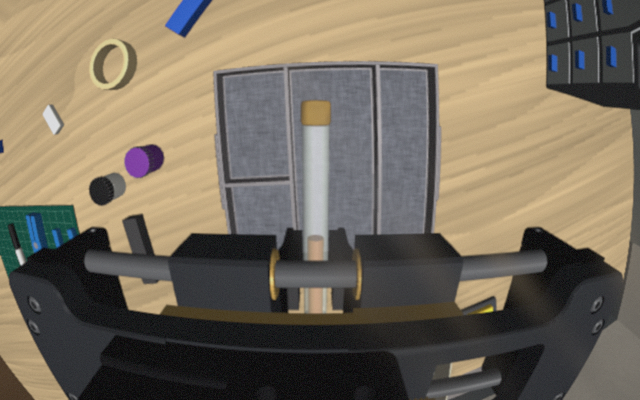

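The caddy's near rim runs (217,71)–(438,66), partitions meet it at (289,68) and (377,66), and the short-bay divider meets its partition at (290,180). The cutter is held straight. Next is a pose fit from the three views.

Run:
```python
from h import *
from scipy.optimize import least_squares
p=eyes.read_camera('wrist'); q=eyes.read_camera('side'); s=eyes.read_camera('scene')
W=[((217,71),(125.5,-116.5)),((438,66),(-125.5,-116.5)),((289,68),(44.5,-114.5)),((377,66),(-54.5,-114.5)),((290,180),(44.5,14.5))]
S=[((252,232),(125.5,116.5)),((352,262),(125.5,-116.5)),((298,360),(-125.5,-116.5)),((188,313),(-125.5,116.5))]
C=[((396,214),(125.5,-116.5)),((470,296),(-125.5,-116.5)),((376,353),(-125.5,116.5)),((309,255),(125.5,116.5))]
def f(v,L,z=.03):
    c,n=np.cos(v[2]),np.sin(v[2]); r=[]
    for cam,fi,l in L:
        for uv,(x,y) in l:
            x,y=x/1e3,y/1e3
            r+=list(proj(cam,(v[0]+c*x-n*y,v[1]+n*x+c*y,v[3] if len(v)>3 else z),fi)-uv)
    return r
for nm,L in [('wrist',[(p,1,W)]),('side',[(q,0,S)]),('scene',[(s,0,C)]),('all',[(p,1,W),(q,0,S),(s,0,C)])]:
    for v0 in ([.526,.287,-1.86],[.526,.287,-1.86,.03]):
        k=least_squares(f,v0,args=(L,)); print(nm,np.round(k.x[:2],4),np.round(np.rad2deg(k.x[2]),2),k.x[3:],'rms',np.sqrt(np.mean(k.fun**2)))
```

```text
wrist [0.5328 0.2697] -108.06 [] rms 2.106506889782882
wrist [0.5322 0.2701] -108.08 [0.01959095] rms 1.05672246776533
side [0.5229 0.2812] -108.25 [] rms 3.4515178052124464
side [0.5305 0.2511] -108.26 [-0.01210932] rms 1.2400186812272114
scene [0.5301 0.2868] -105.88 [] rms 2.3038736440444456
scene [0.5157 0.2811] -105.85 [0.00340306] rms 1.012839919002457
all [0.5308 0.2759] -106.63 [] rms 4.4575003663025035
all [0.5294 0.2741] -107.05 [0.01601891] rms 3.569839507000222
```

The first wrist frame was taken while the arm was still settling, so I'll re-read the points now that it's still.

Run:
```python
from h import *
p=eyes.read_camera('wrist'); q=eyes.read_camera('side')
a=cv2.resize(p['pixels'][50:250,200:460],(780,600),interpolation=cv2.INTER_CUBIC)
cv2.imwrite('pics/c2.png',a[:,:,::-1])
cv2.imwrite('pics/c3.png',cv2.resize(q['pixels'][220:370,170:370],(800,600),interpolation=cv2.INTER_CUBIC)[:,:,::-1])
print(telemetry.get_obs()['tool_pos'],p['origin'],p['orientation'])
```

```text
[0.53813479 0.24855848 0.21704157] [0.47022825 0.27295905 0.36442069] [1.64362413e+02 8.95511061e-02 7.02189300e+01]
```

View pics/c2.png

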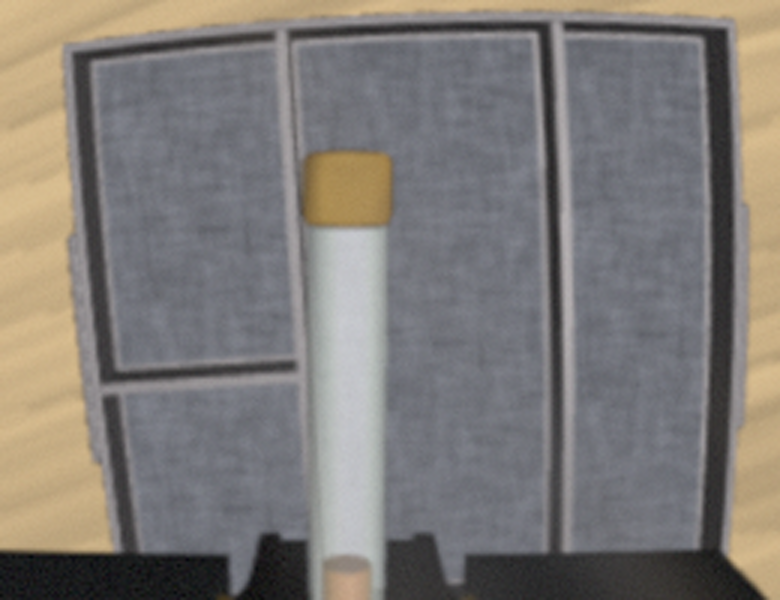

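View pics/c3.png

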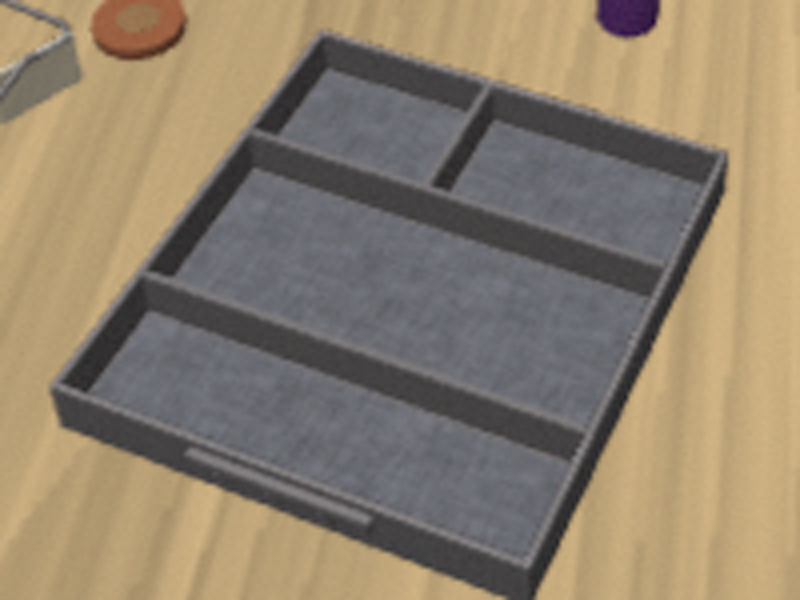

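Both crops clearly show the rim, partitions and divider, with the longer short bay nearest the robot. Refitting.

Run:
```python
from h import *
from scipy.optimize import least_squares
p=eyes.read_camera('wrist'); q=eyes.read_camera('side')
w=lambda u,v:(200+u/3-.33,50+v/3-.33); s=lambda u,v:(170+u/4-.4,220+v/4-.4)
W=[(w(64,46),(125.5,-116.5)),(w(734,18),(-125.5,-116.5)),(w(283,34),(44.5,-114.5)),(w(557,23),(-54.5,-114.5)),(w(301,381),(44.5,14.5)),(w(102,388),(123.5,14.5))]
S=[(s(322,32),(125.5,116.5)),(s(726,152),(125.5,-116.5)),(s(527,565),(-125.5,-116.5)),(s(54,388),(-125.5,116.5)),(s(490,90),(123.5,14.5)),(s(255,135),(44.5,114.5)),(s(148,278),(-54.5,114.5)),(s(662,265),(44.5,-114.5)),(s(580,435),(-54.5,-114.5))]
def f(v,L):
    c,n=np.cos(v[2]),np.sin(v[2]); r=[]
    for cam,fi,l in L:
        for uv,(x,y) in l:
            x,y=x/1e3,y/1e3
            r+=list(proj(cam,(v[0]+c*x-n*y,v[1]+n*x+c*y,v[3] if len(v)>3 else .03),fi)-uv)
    return r
for nm,L in [('wrist',[(p,1,W)]),('side',[(q,0,S)]),('all',[(p,1,W),(q,0,S)])]:
    for v0 in ([.526,.287,-1.86],[.526,.287,-1.86,.03]):
        k=least_squares(f,v0,args=(L,)); print(nm,np.round(k.x[:2],4),np.round(np.rad2deg(k.x[2]),2),k.x[3:],'rms',np.sqrt(np.mean(k.fun**2)))
v=k.x;np.save('caddy.npy',v[:3])
c,n=np.cos(v[2]),np.sin(v[2])
for nm,x,y in [('cut',-89,0),('pl',-5,0),('st',84,-50),('bo',84,64.5)]: print(nm,np.round([v[0]+(c*x-n*y)/1e3,v[1]+(n*x+c*y)/1e3],4))
go((v[0]-c*.089,v[1]-n*.089,.10),np.rad2deg(v[2])-90)
mask(p,'glass_cutter',.21,True,maxp=1)
```

```text
wrist [0.5291 0.2816] -106.49 [] rms 1.1864789846266002
wrist [0.529  0.2815] -106.5 [0.02612711] rms 0.9370735852156982
side [0.5254 0.2821] -106.64 [] rms 1.3203603209731867
side [0.5281 0.2706] -106.58 [0.01479552] rms 0.7847828587413185
all [0.5278 0.2816] -106.54 [] rms 1.542051949560852
all [0.5279 0.2807] -106.68 [0.02616055] rms 1.3384616019899906
cut [0.5535 0.3659]
pl [0.5294 0.2854]
st [0.4559 0.2145]
bo [0.5656 0.1817]
tcp [0.538  0.2492 0.2171] rot [-1.7997e+02  3.0000e-02  1.6036e+02] q7 30.6 -> delta cm [ 2.47 11.52 11.71] wz rad -0.0517
glass_cutter 0.66 [314. 189.] ctr [0.5213 0.2546] mean [0.5093 0.2588] size [0.015 0.123] long axis 160.3
```

Request:
drive_tool(angular=[[0, 0, 0], [0, 0, 0], [0, 0, 0], [0, 0, 0], [0, 0, -0.052], [0, 0, 0], [0, 0, 0], [0, 0, 0], [0, 0, 0], [0, 0, 0], [0, 0, 0]], delta_pos=[[0.6, 2.9, 0], [0.6, 2.9, 0], [0.6, 2.9, 0], [0.65, 2.8, 0], [0, 0, 3], [0, 0, 3], [0, 0, 3], [0, 0, 2.7], [0, 0, 0], [0, 0, 0], [0, 0, 0]], gripper=[0.5, 0.5, 0.5, 0.5, 0.5, 0.5, 0.5, 0.5, 0.5, 0.5, 0.5])

```text
time_s: 10.25
tool_pos: [0.5539, 0.3678, 0.1021]
tool_rot: [179.9, 0.1, 163.4]
force: [-0.1, 0.4, -0.2]
grip_width: 0.0148
grasp_force: 25.0
```

Run:
```python
from h import *
go((.5535,.3659,.0195),163.4)
```

```text
tcp [0.5539 0.3678 0.1021] rot [1.7987e+02 1.0000e-01 1.6343e+02] q7 18.9 -> delta cm [-0.   -0.21  8.26] wz rad 0.0006
```

Request:
drive_tool(angular=[[0, 0, 0], [0, 0, 0], [0, 0, 0], [0, 0, 0], [0, 0, 0], [0, 0, 0]], delta_pos=[[0, -0.1, 3], [0, 0, 3], [0, 0, 1], [0, 0, 0.5], [0, 0, 0], [0, 0, 0]], gripper=[0.5, 0.5, 0.5, 0.5, 0.5, 0.5])

```text
time_s: 10.85
tool_pos: [0.5535, 0.367, 0.0268]
tool_rot: [179.9, 0.1, 163.5]
force: [-0.2, 0.3, -0.3]
grip_width: 0.0148
grasp_force: 25.0
```

Run:
```python
from h import *
go((.5535,.3659,.0195),163.4)
eyes.read_camera('side'); go((.5535,.3659,.0195)); p=eyes.read_camera('wrist');go((.5535,.3659,.0195));print(telemetry.get_obs()['force'])
```

```text
tcp [0.5535 0.367  0.0268] rot [1.7988e+02 9.0000e-02 1.6345e+02] q7 16.7 -> delta cm [-0.03 -0.11  0.73] wz rad 0.0010
tcp [0.5535 0.3669 0.0268] rot [1.7989e+02 1.0000e-01 1.6345e+02] q7 16.7 -> delta cm [-0.03 -0.1   0.73] 
tcp [0.5534 0.3668 0.0266] rot [1.7990e+02 9.0000e-02 1.6345e+02] q7 16.7 -> delta cm [-0.03 -0.08  0.71] 
[-0.0264451   0.1886962  -0.64039357]
```

Request:
drive_tool(angular=[[0, 0, 0], [0, 0, 0], [0, 0, 0], [0, 0, 0]], delta_pos=[[0, 0, 0.4], [0, 0, 0.3], [0, 0, 0], [0, 0, 0]], gripper=[0.5, 0.5, 0.5, 0.5])

```text
time_s: 11.35
tool_pos: [0.553, 0.3662, 0.0186]
tool_rot: [180.0, 0.0, 163.4]
force: [-0.4, -0.8, 4.3]
grip_width: 0.0148
grasp_force: 26.0
```

Request:
drive_tool(angular=[[0, 0, 0], [0, 0, 0], [0, 0, 0], [0, 0, 0], [0, 0, 0], [0, 0, 0], [0, 0, 0], [0, 0, 0], [0, 0, 0], [0, 0, 0], [0, 0, 0]], delta_pos=[[0, 0, 0], [0, 0, 0], [0, 0, 0], [0, 0, -0.3], [0, 0, -1], [0, 0, -2.5], [0, 0, -4], [0, 0, -4.5], [0, 0, -4.5], [0, 0, -2], [0, 0, 0]], gripper=[2.3, 2.3, 2.3, 2.3, 2.3, 2.3, 2.3, 6, 6, 6, 6])

```text
time_s: 12.45
tool_pos: [0.5536, 0.3672, 0.2105]
tool_rot: [179.8, 0.2, 163.4]
force: [-0.6, -0.3, -0.5]
grip_width: 0.0471
grasp_force: 0.0
```

Run:
```python
from h import *
q=eyes.read_camera('side'); mask(q,'glass_cutter',.012,False,maxp=2)
mask(q,'rubbing_stone',.012,False); mask(q,'oil_bottle',.022,False)
go((.551,-.001,.15),168)
```

```text
glass_cutter 0.79 [252. 328.] ctr [0.5531 0.3657] mean [0.5475 0.3671] size [0.018 0.164] long axis 162.5
rubbing_stone 0.81 [289. 202.] ctr [5.319e-01 1.000e-04] mean [0.5303 0.0023] size [0.046 0.067] long axis 170.3
rubbing_stone 0.77 [397. 142.] ctr [ 0.2708 -0.2988] mean [ 0.2705 -0.2975] size [0.125 0.034] long axis 75.3
rubbing_stone 0.62 [404. 272.] ctr [0.2773 0.1997] mean [0.2759 0.2017] size [0.038 0.112] long axis 124.2
oil_bottle 0.71 [303. 142.] ctr [ 0.5193 -0.2351] mean [ 0.5231 -0.2368] size [0.084 0.21 ] long axis 156.0
oil_bottle 0.21 [252. 327.] ctr [0.5513 0.3717] mean [0.5469 0.3734] size [0.019 0.166] long axis 163.0
tcp [0.552  0.365  0.2043] rot [-1.7984e+02 -9.0000e-02  1.6344e+02] q7 21.7 -> delta cm [-10.34 -35.1    5.51] wz rad -0.0795
```

The cutter lies in its bay at (0.553, 0.366). Next is the stone.

Request:
drive_tool(angular=[[0, 0, 0], [0, 0, 0], [0, 0, 0], [0, 0, 0], [0, 0, 0], [0, 0, 0], [0, 0, 0], [0, 0, 0], [0, 0, -0.075], [0, 0, 0], [0, 0, 0], [0, 0, 0]], delta_pos=[[-1.3, -4.4, 0], [-1.3, -4.4, 0], [-1.3, -4.4, 0], [-1.3, -4.4, 0], [-1.3, -4.4, 0], [-1.3, -4.4, 0], [-1.3, -4.4, 0], [-1.25, -4.3, 0], [0, 0, 3], [0, 0, 2.5], [0, 0, 0], [0, 0, 0]], gripper=[5, 5, 5, 5, 5, 5, 5, 5, 5, 5, 5, 5])

```text
time_s: 13.85
tool_pos: [0.5512, 0.0004, 0.1504]
tool_rot: [180.0, -0.1, 167.8]
force: [-0.1, 0.3, 0.7]
grip_width: 0.0502
grasp_force: 0.0
```

Run:
```python
from h import *
p=eyes.read_camera('wrist'); save(p,'w4.png')
mask(p,'rubbing_stone',.015,True); mask(p,'flux_pot',.022,True,maxp=2); mask(p,'oil_bottle',.03,True,maxp=2)
go((.551,-.001,.02),168)
```

```text
rubbing_stone 0.67 [39. 32.] ctr [ 0.274  -0.2946] mean [ 0.2763 -0.2891] size [0.123 0.032] long axis 72.3
rubbing_stone 0.67 [ 84. 170.] ctr [ 0.5    -0.2684] mean [ 0.4733 -0.2502] size [0.289 0.196] long axis 72.9
rubbing_stone 0.66 [310. 191.] ctr [ 0.553  -0.0042] mean [ 0.5507 -0.0042] size [0.026 0.102] long axis 168.8
flux_pot 0.93 [283.  88.] ctr [ 0.4518 -0.0076] mean [ 0.4519 -0.0073] size [0.039 0.039] long axis 175.7
flux_pot 0.65 [365.  59.] ctr [0.4409 0.0703] mean [0.4411 0.0705] size [0.039 0.046] long axis 124.5
oil_bottle 0.57 [333. 299.] ctr [ 0.6654 -0.0043] mean [ 0.6651 -0.0052] size [0.034 0.031] long axis 77.1
tcp [0.5527 0.0006 0.1522] rot [1.8000e+02 1.1000e-01 1.6779e+02] q7 64.0 -> delta cm [ 0.15 -0.19 13.22] wz rad -0.0036
```

View pics/w4.png

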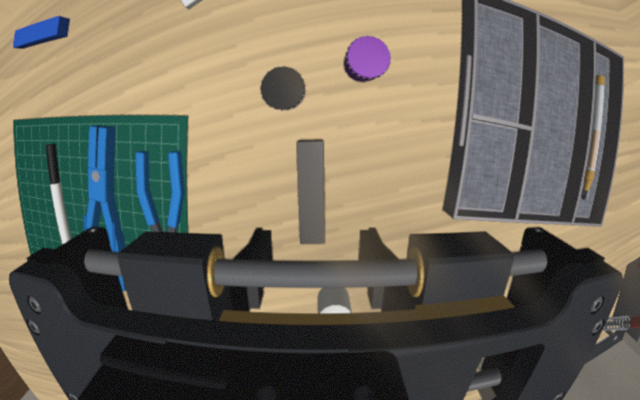

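Stone at (311,192), dark grey, between flux pot (283,88) and bottle (333,300). Descending onto it.

Request:
drive_tool(angular=[[0, 0, -0.018], [0, 0, 0], [0, 0, 0], [0, 0, 0], [0, 0, 0], [0, 0, 0], [0, 0, 0], [0, 0, 0], [0, 0, 0], [0, 0, 0], [0, 0, 0]], delta_pos=[[0, -0.45, 3.5], [0, 0, 4], [0, 0, 3.5], [0, 0, 1.6], [0, 0, 0.7], [0, 0, 0], [0, 0, 0], [0, 0, 0], [0, 0, 0], [0, 0, 0], [0, 0, 0]], gripper=[5, 5, 5, 5, 5, 5, 1.5, 1.5, 1.5, 1.5, 1.5], squeeze=35)

```text
time_s: 15.15
tool_pos: [0.5515, -0.0043, 0.0187]
tool_rot: [-180.0, 0.1, 168.8]
force: [-0.5, 0.5, 3.2]
grip_width: 0.0248
grasp_force: 35.0
```

Request:
drive_tool(angular=[[0, 0, 0], [0, 0, 0], [0, 0, 0], [0, 0, 0], [0, 0, 0], [0, 0, 0], [0, 0, 0], [0, 0, 0], [0, 0, 0], [0, 0, 0], [0, 0, 0.094], [0, 0, 0], [0, 0, 0], [0, 0, 0], [0, 0, 0], [0, 0, 0]], delta_pos=[[0, 0, -2], [0, 0, -3.5], [0, 0, -3.5], [0, 0, -3], [2.3, 3.3, -0.7], [2.3, 3.3, 0], [2.3, 3.3, 0], [2.3, 3.3, 0], [2.2, 3.2, 0], [2.2, 3.2, 0], [0, 0, 0], [0, 0, 2.5], [0, 0, 2.5], [0, 0, 2], [0, 0, 0], [0, 0, 0]], gripper=[1.5, 1.5, 1.5, 1.5, 1.5, 1.5, 1.5, 1.5, 1.5, 1.5, 1.5, 1.5, 1.5, 1.5, 1.5, 1.5])

```text
time_s: 16.75
tool_pos: [0.4553, 0.2146, 0.0751]
tool_rot: [-180.0, -0.0, 163.4]
force: [0.3, 0.1, -1.0]
grip_width: 0.0249
grasp_force: 35.0
```

Run:
```python
from h import *
eyes.read_camera('side');p=eyes.read_camera('wrist'); save(p,'w5.png')
mask(p,'rubbing_stone',.07,True,maxp=2)
go((.4559,.2145,.0227),163.4)
```

```text
rubbing_stone 0.96 [318. 219.] ctr [0.452  0.2157] mean [0.443  0.2185] size [0.027 0.094] long axis 163.0
tcp [0.4565 0.2148 0.0762] rot [1.7994e+02 1.1000e-01 1.6339e+02] q7 31.5 -> delta cm [ 0.06 -0.05  5.35] wz rad -0.0002
```

View pics/w5.png

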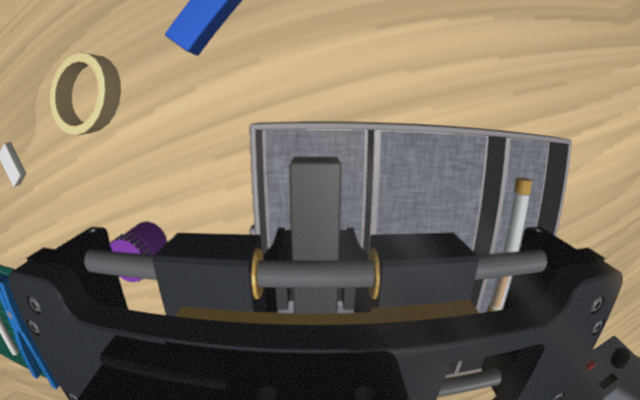

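The stone (315,215) hangs over the middle of the long short bay. Lowering and releasing.

Request:
drive_tool(angular=[[0, 0, 0], [0, 0, 0], [0, 0, 0], [0, 0, 0], [0, 0, 0], [0, 0, 0]], delta_pos=[[0, 0, 2.5], [0, 0, 1.7], [0, 0, 0.6], [0, 0, 0.4], [0, 0, 0], [0, 0, 0]], gripper=[1.5, 1.5, 1.5, 1.5, 1.5, 1.5])

```text
time_s: 17.5
tool_pos: [0.4563, 0.2148, 0.0239]
tool_rot: [180.0, 0.1, 163.4]
force: [0.9, 0.0, -1.3]
grip_width: 0.0247
grasp_force: 35.0
```

Down another 1.5 mm, then release and lift, then move towards the bottle.

Request:
drive_tool(angular=[[0, 0, 0], [0, 0, 0], [0, 0, 0], [0, 0, 0], [0, 0, 0], [0, 0, 0], [0, 0, 0], [0, 0, 0], [0, 0, 0], [0, 0, 0], [0, 0, 0]], delta_pos=[[0, 0, 0.15], [0, 0, 0], [0, 0, 0], [0, 0, 0], [0, 0, 0], [0, 0, -0.5], [0, 0, -2], [0, 0, -3.5], [0, 0, -4.5], [0, 0, -4.5], [0, 0, 0]], gripper=[1.5, 1.5, 3.5, 3.5, 3.5, 3.5, 3.5, 3.5, 5.5, 5.5, 5.5])

```text
time_s: 18.6
tool_pos: [0.4589, 0.2167, 0.1775]
tool_rot: [179.7, 0.5, 163.4]
force: [1.1, 0.0, 0.1]
grip_width: 0.0505
grasp_force: 0.0
```

Run:
```python
from h import *
eyes.read_camera('scene')
q=eyes.read_camera('side'); mask(q,'rubbing_stone',.015,False); mask(q,'oil_bottle',.03,False,maxp=2)
go((.667,-.005,.17),163.4)
```

```text
rubbing_stone 0.93 [403. 271.] ctr [0.2773 0.2028] mean [0.2759 0.2052] size [0.04  0.113] long axis 125.8
rubbing_stone 0.6 [314. 272.] ctr [0.4563 0.2135] mean [0.455  0.2138] size [0.043 0.106] long axis 164.6
rubbing_stone 0.6 [394. 142.] ctr [ 0.2715 -0.2916] mean [ 0.2723 -0.2879] size [0.136 0.03 ] long axis 72.2
oil_bottle 0.83 [233. 186.] ctr [ 0.6779 -0.0089] mean [ 0.6762 -0.0041] size [0.035 0.1  ] long axis 107.5
tcp [0.455  0.2138 0.1706] rot [-1.7992e+02 -7.0000e-02  1.6339e+02] q7 38.5 -> delta cm [-26.57 -14.91   0.05] wz rad -0.0001
```

The stone is in its bay. Now I'll go to the bottle and turn the gripper 90° for the bottle bay's longer direction.

Request:
drive_tool(angular=[[0, 0, 0], [0, 0, 0], [0, 0, 0], [0, 0, 0], [0, 0, 0], [0, 0, 0], [0, 0, 0], [0, 0, 0.1428], [0, 0, 0.1428], [0, 0, 0.1428], [0, 0, 0.1428], [0, 0, 0.1428], [0, 0, 0.1428], [0, 0, 0.1428], [0, 0, 0.1428], [0, 0, 0.1428], [0, 0, 0.1428], [0, 0, 0.1428], [0, 0, 0], [0, 0, 0]], delta_pos=[[-3.9, -2.1, 0], [-3.9, -2.1, 0], [-3.9, -2.1, 0], [-3.9, -2.1, 0], [-3.9, -2.1, 0], [-3.9, -2.1, 0], [-3.9, -2.2, 0], [0, 0, 0], [0, 0, 0], [0, 0, 0], [0, 0, 0], [0, 0, 0], [0, 0, 0], [0, 0, 0], [0, 0, 0], [0, 0, 0], [0, 0, 0], [0, 0, 0], [0, 0, 0], [0, 0, 0]], gripper=[6, 6, 6, 6, 6, 6, 6, 6, 6, 6, 6, 6, 6, 6, 6, 6, 6, 6, 6, 6])

```text
time_s: 20.8
tool_pos: [0.6742, -0.0052, 0.1698]
tool_rot: [-179.8, 0.0, 73.6]
force: [-0.9, 0.8, -0.1]
grip_width: 0.0599
grasp_force: 0.0
```

Run:
```python
from h import *
eyes.read_camera('scene');p=eyes.read_camera('wrist'); save(p,'w6.png')
for z in (0,.035,.044): mask(p,'oil_bottle',z,True,maxp=2)
go((.675,-.007,.025),73.4)
```

```text
oil_bottle 0.84 [321. 192.] ctr [ 0.6773 -0.0145] mean [ 0.6774 -0.0143] size [0.047 0.04 ] long axis 73.6
oil_bottle 0.84 [321. 192.] ctr [ 0.6795 -0.0057] mean [ 0.6796 -0.0055] size [0.042 0.035] long axis 73.6
oil_bottle 0.84 [321. 192.] ctr [ 0.6801 -0.0034] mean [ 0.6801 -0.0033] size [0.041 0.034] long axis 73.6
tcp [ 0.6749 -0.0054  0.1712] rot [-179.97    0.     73.46] q7 -28.2 -> delta cm [-0.15  0.06 14.62] wz rad 0.0010
```

View pics/w6.png

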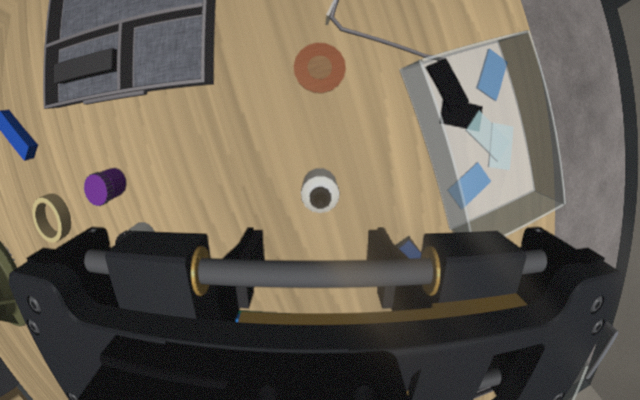

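The bottle's round shoulder and collar are at (320,193), lone in view, with the flux pot partly hidden at (140,230). Lowering around it at a height that keeps the palm clear of the spout.

Request:
drive_tool(angular=[[0, 0, 0], [0, 0, 0], [0, 0, 0], [0, 0, 0], [0, 0, 0], [0, 0, 0], [0, 0, 0], [0, 0, 0], [0, 0, 0], [0, 0, 0], [0, 0, 0], [0, 0, 0]], delta_pos=[[0.2, 0.5, 1], [0, 0, 3], [0, 0, 4], [0, 0, 3.5], [0, 0, 1.8], [0, 0, 0.7], [0, 0, 0], [0, 0, 0], [0, 0, 0], [0, 0, 0], [0, 0, 0], [0, 0, 0]], gripper=[6, 6, 6, 6, 6, 6, 6, 2.5, 2.5, 2.5, 2.5, 2.5], squeeze=25)

```text
time_s: 22.25
tool_pos: [0.6808, -0.0049, 0.0326]
tool_rot: [179.9, -0.0, 73.4]
force: [-0.1, 0.5, 3.2]
grip_width: 0.0354
grasp_force: 25.0
```

Request:
drive_tool(angular=[[0, 0, 0], [0, 0, 0], [0, 0, 0], [0, 0, 0], [0, 0, 0], [0, 0, 0], [0, 0, 0], [0, 0, 0], [0, 0, 0], [0, 0, 0], [0, 0, 0], [0, 0, 0], [0, 0, 0], [0, 0, 0], [0, 0, 0], [0, 0, 0]], delta_pos=[[0, 0, -2], [0, 0, -3.5], [0, 0, -3.5], [0, 0, -3], [2.4, -2.7, 0], [2.4, -2.7, 0], [2.4, -2.7, 0], [2.4, -2.7, 0], [2.5, -2.8, 0], [2.5, -2.8, 0], [0, 0, 0], [0, 0, 2], [0, 0, 2], [0, 0, 1.5], [0, 0, 0], [0, 0, 0]], gripper=[2.5, 2.5, 2.5, 2.5, 2.5, 2.5, 2.5, 2.5, 2.5, 2.5, 2.5, 2.5, 2.5, 2.5, 2.5, 2.5])

```text
time_s: 23.85
tool_pos: [0.565, 0.1818, 0.0966]
tool_rot: [-180.0, 0.0, 73.4]
force: [-0.1, -0.4, 0.1]
grip_width: 0.0351
grasp_force: 25.0
```

Run:
```python
from h import *
eyes.read_camera('scene');eyes.read_camera('scene')
p=eyes.read_camera('wrist'); save(p,'w7.png')
go((.5656,.1817,.0366),73.4)
```

```text
tcp [0.5657 0.1821 0.0976] rot [ 1.7991e+02 -5.0000e-02  7.3390e+01] q7 -48.1 -> delta cm [-0.05 -0.01  6.1 ] wz rad -0.0002
```

View pics/w7.png

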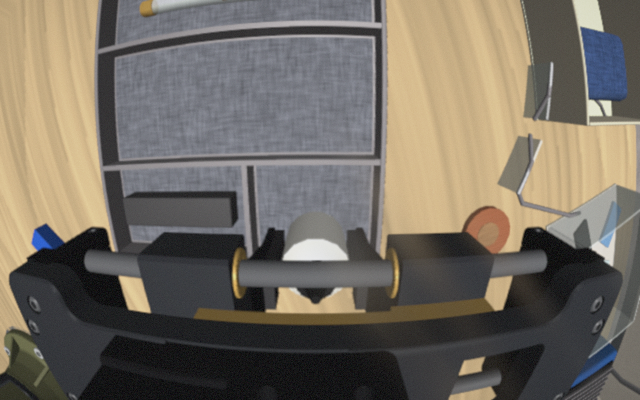

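The bottle (317,250) hangs between the bay's divider (250,200) and outer wall (380,200). Lowering.

Request:
drive_tool(angular=[[0, 0, 0], [0, 0, 0], [0, 0, 0], [0, 0, 0], [0, 0, 0], [0, 0, 0]], delta_pos=[[0, 0, 2.5], [0, 0, 2.2], [0, 0, 0.8], [0, 0, 0.5], [0, 0, 0], [0, 0, 0]], gripper=[2.5, 2.5, 2.5, 2.5, 2.5, 2.5])

```text
time_s: 24.6
tool_pos: [0.5658, 0.1822, 0.0376]
tool_rot: [179.9, -0.1, 73.4]
force: [0.5, -0.6, -0.5]
grip_width: 0.035
grasp_force: 25.0
```

Request:
drive_tool(angular=[[0, 0, 0], [0, 0, 0], [0, 0, 0]], delta_pos=[[0, 0, 0.15], [0, 0, 0], [0, 0, 0]], gripper=[2.5, 2.5, 2.5])

```text
time_s: 24.9
tool_pos: [0.5659, 0.1822, 0.0365]
tool_rot: [179.9, -0.0, 73.4]
force: [-1.4, -0.1, 5.5]
grip_width: 0.0354
grasp_force: 25.0
```

Request:
drive_tool(angular=[[0, 0, 0], [0, 0, 0], [0, 0, 0], [0, 0, 0], [0, 0, 0], [0, 0, 0], [0, 0, 0], [0, 0, 0], [0, 0, 0], [0, 0, 0]], delta_pos=[[0, 0, 0], [0, 0, 0], [0, 0, 0], [0, 0, -0.5], [0, 0, -2], [0, 0, -3.5], [0, 0, -4], [0, 0, -3], [0, 0, 0], [0, 0, 0]], gripper=[5, 5, 5, 5, 5, 5, 5, 5, 5, 5])

```text
time_s: 25.9
tool_pos: [0.5652, 0.1819, 0.1657]
tool_rot: [179.9, -0.0, 73.4]
force: [-0.6, 0.1, -1.9]
grip_width: 0.0501
grasp_force: 0.0
```

Request:
drive_tool(angular=[[0, 0, 0], [0, 0, 0], [0, 0, 0], [0, 0, 0], [0, 0, 0], [0, 0, 0], [0, 0, 0], [0, 0, 0], [0, 0, 0], [0, 0, -0.145], [0, 0, -0.145], [0, 0, -0.145], [0, 0, -0.145], [0, 0, -0.145], [0, 0, -0.145], [0, 0, -0.145], [0, 0, -0.145], [0, 0, -0.145], [0, 0, -0.145], [0, 0, 0]], delta_pos=[[-4.7, 0.5, 0], [-4.7, 0.5, 0], [-4.7, 0.5, 0], [-4.7, 0.5, 0], [-4.7, 0.5, 0], [-4.7, 0.5, 0], [-4.7, 0.5, 0], [-4.6, 0.5, 0], [-4.6, 0.6, 0], [0, 0, 0], [0, 0, 0], [0, 0, 0], [0, 0, 0], [0, 0, 0], [0, 0, 0], [0, 0, 0], [0, 0, 0], [0, 0, 0], [0, 0, 0], [0, 0, 0]], gripper=[5, 5, 5, 5, 5, 5, 5, 5, 5, 5, 5, 5, 5, 5, 5, 5, 5, 5, 5, 5])

```text
time_s: 27.9
tool_pos: [0.4876, -0.2344, 0.1633]
tool_rot: [180.0, -0.2, 156.5]
force: [-1.0, -1.0, 0.7]
grip_width: 0.0503
grasp_force: 0.0
```

Run:
```python
from h import *
eyes.read_camera('scene');p=eyes.read_camera('wrist'); save(p,'w8.png')
mask(p,'running_pliers',.02,True,maxp=3); mask(p,'marker_pen',.011,True,maxp=1); mask(p,'side_cutters',.011,True,maxp=1)
go((.488,-.233,.025),156)
q=eyes.read_camera('side'); mask(q,'oil_bottle',.03,False,maxp=2)
```

```text
running_pliers 0.61 [312. 199.] ctr [ 0.5215 -0.246 ] mean [ 0.5013 -0.2397] size [0.06  0.196] long axis 156.1
marker_pen 0.82 [232. 194.] ctr [ 0.4697 -0.3177] mean [ 0.4659 -0.317 ] size [0.018 0.101] long axis 167.3
side_cutters 0.92 [405. 192.] ctr [ 0.5358 -0.1661] mean [ 0.5298 -0.1625] size [0.056 0.127] long axis 162.2
tcp [ 0.4885 -0.2346  0.1646] rot [ 1.8000e+02 -4.0000e-02  1.5637e+02] q7 84.7 -> delta cm [ 0.09  0.13 13.96] wz rad 0.0065
oil_bottle 0.57 [263. 245.] ctr [0.5652 0.1778] mean [0.565  0.1813] size [0.036 0.088] long axis 101.7
```

View pics/w8.png

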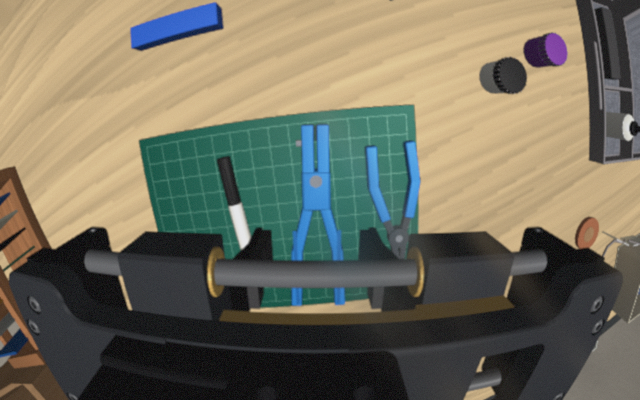

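The bottle is upright in its bay. In the wrist view the pliers body is at (316,190) and the jaws at (315,128), with the marker (235,200) and side cutters (395,190) clear of the fingers.

Run:
```python
from h import *
p=eyes.read_camera('wrist')
for uv in [(316,190),(315,127),(319,255)]: print(np.round(at(p,uv,.02,True),4))
b=at(p,(316,190),.023,True)[:2]; j=at(p,(315,127),.023,True)[:2]; print(np.rad2deg(np.arctan2(*(j-b)[::-1])),np.linalg.norm(j-b))
go((b[0],b[1],.024),156.2)
```

```text
[ 0.4906 -0.2346  0.02  ]
[ 0.4344 -0.211   0.02  ]
[ 0.5561 -0.2598  0.02  ]
157.2501070341879 0.06040218699258495
tcp [ 0.4887 -0.2347  0.165 ] rot [-179.99   -0.    156.43] q7 84.8 -> delta cm [-0.1   0.09 14.1 ] wz rad 0.0040
```

Request:
drive_tool(angular=[[0, 0, 0], [0, 0, 0], [0, 0, 0], [0, 0, 0], [0, 0, 0], [0, 0, 0], [0, 0, 0], [0, 0, 0], [0, 0, 0], [0, 0, 0], [0, 0, 0], [0, 0, 0]], delta_pos=[[-0.05, 0.1, 1.5], [0, 0, 3], [0, 0, 4], [0, 0, 3.5], [0, 0, 1.6], [0, 0, 0.8], [0, 0, 0], [0, 0, 0], [0, 0, 0], [0, 0, 0], [0, 0, 0], [0, 0, 0]], gripper=[5, 5, 5, 5, 5, 5, 5, 2, 2, 2, 2, 2], squeeze=40)

```text
time_s: 29.5
tool_pos: [0.4902, -0.2344, 0.022]
tool_rot: [-180.0, 0.1, 156.5]
force: [-1.0, 0.2, 5.5]
grip_width: 0.0275
grasp_force: 40.0
```

Request:
drive_tool(angular=[[0, 0, 0], [0, 0, 0], [0, 0, 0], [0, 0, 0], [0, 0, 0], [0, 0, 0], [0, 0, 0], [0, 0, 0], [0, 0, 0], [0, 0, 0], [0, 0, 0], [0, 0, 0], [0, 0, 0], [0, 0, 0], [0, 0, 0], [0, 0, 0], [0, 0, -0.122], [0, 0, 0], [0, 0, 0], [0, 0, 0]], delta_pos=[[0, 0, -1.5], [0, 0, -3], [0, 0, -4], [0, 0, -4], [0, 0, -1.5], [1.5, 3.5, 0], [1.9, 4.4, 0], [1.9, 4.4, 0], [1.9, 4.4, 0], [1.9, 4.4, 0], [1.9, 4.4, 0], [1.9, 4.4, 0], [1.9, 4.4, 0], [1.9, 4.4, 0], [1.9, 4.4, 0], [1.9, 4.4, 0], [0.3, 1.3, 0], [0, 0, 0], [0, 0, 0], [0, 0, 0]], gripper=[2, 2, 2, 2, 2, 2, 2, 2, 2, 2, 2, 2, 2, 2, 2, 2, 2, 2, 2, 2])

```text
time_s: 31.5
tool_pos: [0.494, 0.2942, 0.1605]
tool_rot: [-179.9, 0.0, 163.2]
force: [0.3, -0.4, -1.3]
grip_width: 0.0276
grasp_force: 39.9
```

Run:
```python
from h import *
eyes.read_camera('scene');p=eyes.read_camera('wrist'); save(p,'w9.png')
mask(p,'running_pliers',.15,True,maxp=1)
go((.4949,.2957,.026),163.4)
```

```text
running_pliers 0.68 [311. 205.] ctr [0.4859 0.2972] mean [0.4739 0.2995] size [0.043 0.112] long axis 163.1
tcp [0.4942 0.2947 0.161 ] rot [-1.7994e+02  4.0000e-02  1.6327e+02] q7 27.1 -> delta cm [-0.03  0.13 13.5 ] wz rad -0.0022
```

View pics/w9.png

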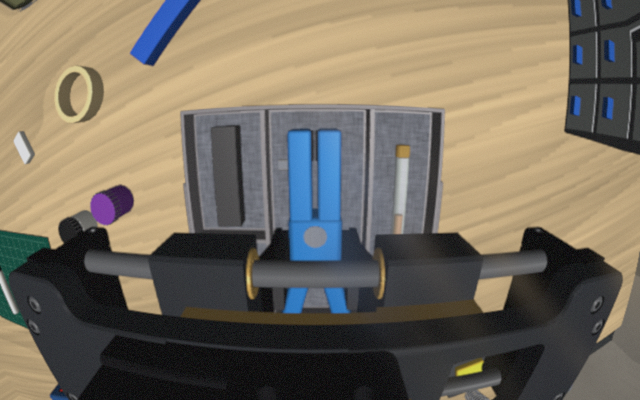

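The pliers (315,220) hang straight over the middle bay. Stone and cutter lie in theirs.

Request:
drive_tool(angular=[[0, 0, 0], [0, 0, 0], [0, 0, 0], [0, 0, 0], [0, 0, 0], [0, 0, 0], [0, 0, 0]], delta_pos=[[0, 0.1, 3], [0, 0, 4], [0, 0, 3.5], [0, 0, 2], [0, 0, 0.8], [0, 0, 0], [0, 0, 0]], gripper=[2, 2, 2, 2, 2, 2, 2])

```text
time_s: 32.35
tool_pos: [0.4948, 0.2977, 0.0293]
tool_rot: [179.9, 0.1, 163.4]
force: [0.2, -0.5, -1.4]
grip_width: 0.0276
grasp_force: 39.9
```

Request:
drive_tool(angular=[[0, 0, 0], [0, 0, 0], [0, 0, 0], [0, 0, 0]], delta_pos=[[0, 0, 0.3], [0, 0, 0.1], [0, 0, 0], [0, 0, 0]], gripper=[2, 2, 2, 2])

```text
time_s: 32.75
tool_pos: [0.4941, 0.2974, 0.0243]
tool_rot: [180.0, 0.0, 163.5]
force: [-0.0, -1.0, -1.2]
grip_width: 0.0276
grasp_force: 39.9
```

Request:
drive_tool(angular=[[0, 0, 0], [0, 0, 0], [0, 0, 0]], delta_pos=[[0, 0, 0.15], [0, 0, 0], [0, 0, 0]], gripper=[2, 2, 2])

```text
time_s: 33.05
tool_pos: [0.4942, 0.2976, 0.0231]
tool_rot: [180.0, 0.0, 163.5]
force: [-1.0, -0.5, 4.3]
grip_width: 0.0277
grasp_force: 39.9
```

Request:
drive_tool(angular=[[0, 0, 0], [0, 0, 0], [0, 0, 0], [0, 0, 0], [0, 0, 0], [0, 0, 0], [0, 0, 0], [0, 0, 0], [0, 0, 0], [0, 0, 0], [0, 0, 0], [0, 0, 0], [0, 0, 0]], delta_pos=[[0, 0, 0], [0, 0, 0], [0, 0, 0], [0, 0, -0.5], [0, 0, -2], [0, 0, -4], [0, 0, -4.5], [0, 0, -4.5], [0, -4, -3], [0, -4.5, 0], [0, -4.5, 0], [0, 0, 0], [0, 0, 0]], gripper=[4.5, 4.5, 4.5, 4.5, 4.5, 4.5, 4.5, 4.5, 4.5, 4.5, 4.5, 4.5, 4.5])

```text
time_s: 34.35
tool_pos: [0.4572, 0.1716, 0.2079]
tool_rot: [-180.0, 0.1, 163.3]
force: [0.1, 0.2, 0.1]
grip_width: 0.0449
grasp_force: 0.0
```

Run:
```python
from h import *
q=eyes.read_camera('side'); save(q,'s2.png')
for t,z in [('glass_cutter',.012),('running_pliers',.015),('rubbing_stone',.015),('oil_bottle',.03),('marker_pen',.011),('side_cutters',.01),('flux_pot',.022)]: mask(q,t,z,False)
v=np.load('caddy.npy');c,n=np.cos(v[2]),np.sin(v[2])
p=telemetry.get_obs();print(p['tool_pos'],p['time_s'])
a=np.hstack([cv2.resize(q['pixels'][100:340,180:380],(500,600))]);cv2.imwrite('pics/f.png',a[:,:,::-1])
```

```text
glass_cutter 0.89 [251. 328.] ctr [0.555  0.3654] mean [0.5512 0.3666] size [0.016 0.166] long axis 163.3
glass_cutter 0.39 [291. 142.] ctr [ 0.5058 -0.2693] mean [ 0.5207 -0.2543] size [0.299 0.223] long axis 73.1
running_pliers 0.72 [258. 331.] ctr [0.5532 0.3664] mean [0.5463 0.3692] size [0.02  0.167] long axis 163.0
running_pliers 0.67 [271. 297.] ctr [0.5261 0.2879] mean [0.5277 0.2884] size [0.072 0.204] long axis 163.8
rubbing_stone 0.78 [312. 271.] ctr [0.4553 0.2124] mean [0.4544 0.2146] size [0.045 0.109] long axis 162.7
rubbing_stone 0.77 [398. 141.] ctr [ 0.2727 -0.2926] mean [ 0.2729 -0.2889] size [0.128 0.028] long axis 73.5
rubbing_stone 0.73 [406. 272.] ctr [0.2781 0.2017] mean [0.277  0.2042] size [0.041 0.113] long axis 123.8
oil_bottle 0.74 [269. 303.] ctr [0.5247 0.2903] mean [0.5266 0.3112] size [0.269 0.242] long axis 73.3
oil_bottle 0.67 [272. 296.] ctr [0.5249 0.3037] mean [0.5221 0.3011] size [0.069 0.202] long axis 161.0
oil_bottle 0.61 [265. 248.] ctr [0.5656 0.1768] mean [0.5645 0.1807] size [0.036 0.085] long axis 103.5
flux_pot 0.69 [328. 193.] ctr [ 0.4509 -0.0103] mean [ 0.4512 -0.0103] size [0.036 0.079] long axis 95.7
[0.45676262 0.17384157 0.20734714] 34.75
```

View pics/f.png

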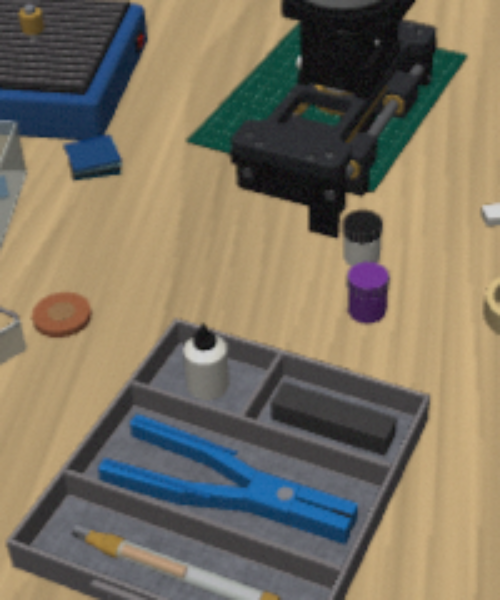

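All four tools lie flat in their bays, with the bottle upright. The flux pot is where it was, and the marker and side cutters were undisturbed. Handing in.

```bash
python3 -c "
from h import *
print(env.sign_off())"
```

```text
the job is handed in; nothing more can be done
None
```

The four tools are in their own bays, the arm is clear and the job was handed in at about 35 s of the 106 s; no verdict came back. In the last picture the marker and side cutters were hidden behind the arm; I last saw them in place just before gripping the pliers.

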